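# Discard a worn hardback over the table edge

## Robot

A 6-joint arm with a two-finger parallel gripper is mounted at the origin on the work surface. World frame = base frame: x ahead of the robot, y to its left, z up, the work surface at z = 0. Lengths are in m, angles in rad, forces in N, time in s.
With the tool pointing down it reaches from about 0.375 to 0.9 m from the base axis. Payload 3.1 kg.
Tool frame: the origin (TCP) lies at the very end of the fingers, on their centre line; the grasp point (between the pads) lies 19 mm behind it (manip.pinch_z is the distance from the TCP to the grasp point, in m); z points along the fingers, y is the direction in which the jaws open and shut (so a half turn about z gives the same grasp; the last joint's range is limited). The gripper opens to 85 mm and grips with 20 to 120 N. Pads are 22 mm wide; open, the fingers measure 114 mm over their backs; the gripper's body (76 mm by 85 mm) begins 54 mm behind the grasp point. The pads swing forward as they close: fully open they stand 13 mm farther back than shut.
Start: joints at [-0.178, 0.527, 1.433, -0, 1.181, -0.178], TCP at [0.625, 0, 0.231] pointing down, gripper open.
Joint ranges: [-3.08, 3.08], [-0.75, 2.2], [0.22, 2.44], [-1.43, 4.57], [0, 2.65], [-2.85, 2.85]. Speed limits (rad/s): [2.79, 2.79, 3.14, 3.14, 3.14, 3.14].

## Interface

Orientations are given as a unit quaternion [x, y, z, w].
In Python, from station import manip gives the robot as it stands.
- The arm moves only by the tool drive_tool, never from a script. Its argument "increments" is a list of rows, each a list of 7 numbers: the closure in counts, from 0 (fully open) to 255 (shut), then the shift along the tool's x, y, z in cm, then the turn, a rotation vector about the tool's x, y, z in rad. A call has 1 to 20 rows; each row is the pose to reach, as a shift and turn from the pose commanded when the call began, along the tool's axes at that moment; what a row does not reach only later rows make up. A row lasts 1/10 s, in which the tool goes at most 50 mm and 8.59 degrees, less where a joint would pass 70% of its speed; a pose out of reach is approached as far as the arm can. A call with a gripper value outside its range is refused whole. The fingers move at their own pace and stop on an object; "force" is the grip in N (left out, the last holds). Time passes only in rows, so rows that repeat a pose let the fingers close. It gives the time, the measured TCP pose, the force and the opening at its end, in the units of the state.
- manip.sense(): the state, without advancing time (a new reading comes with each control period).
- manip.snapshot(name): name is "scene" or "side" or "wrist"; returns the picture (420x560x3 uint8, red, green, blue); there is no depth.
- manip.camera_model(name): a dict with "mtx" (3x3 intrinsics, pixels), "cam_to_world" (4x4, takes a point from camera to world coordinates). Camera axes: x right, y down, z forward; pixel columns grow to the right and rows downward; lengths in m; the calibration is good to about 2 mm. A picture is of the moment at which its call begins: read the wrist's pose just before it. camera_model takes no time and is no camera call; for the wrist camera it gives the pose at the moment of the call.
- manip.sign_off(): hands the job in, once; it reports no verdict.
The state is a dict: "t": time; "q": joint angles; "qd": joint speeds; "tau": joint torques, N m; "tcp_pos": TCP position; "tool_rot": TCP orientation; "force": force on the tool from outside, world axes, zero at the start; "ft_torque": the same for the moment, N m; "finger_gap": opening from 0.0 (shut) to 1.0 (fully open).
Only numpy, scipy, OpenCV 4.12 (cv2) and the standard library are available. Lean on these libraries where they do the work, as an engineer would, in place of code of your own. Each camera call takes 0.05 s, during which the arm holds its last target. There are 200 camera calls.

## Task

Take the steel paperweight off the worn book lying in the steel slide and stand it upright on the cork mat. Then lower closed fingertips very slowly (a few millimetres per second) onto the book's cover, press lightly, draw it away from the lip behind it, and push it over the open end of the slide so that it drops into the crate below. The binding is fragile: never press or push on it with more than 20 N, and leave the other things on the table where they are.

Things in the scene. Friction and masses are not known exactly. Their poses are not given: they have to be found in the camera images.
- book_center (a point): centre of the worn closed hardback lying in the slide, 8 mm above its underside; 150 mm (x, to the open end) by 200 mm (y), 0.5 to 0.9 kg. Its swollen cover is uneven, 5 to 10 mm above this point, so feel for it. Rear edge 0.5 to 3 mm from the rear lip: nothing fits behind. Plate friction is low, about 0.2, fingertips grip better: 6 to 12 N of pressing drags it; over 20 N harms it
- slide_front (a point): middle of the open front edge of the discard slide, on its plate's top, 5 mm above the table. Fixed polished steel plate 215 mm long (x, pointing out over the table edge), 222 mm wide. Lips stand 15 mm above the plate, about as high as the book, behind (10 mm thick) and at both sides (8 mm). The front juts past the table edge; the book falls once its centre passes it
- slide_back (a point): middle of the front face of the slide's rear lip, at the plate's upper face, 205 mm behind slide_front
- weight_center (a point): the paperweight, an upright dark steel cylinder 40 mm in diameter and 40 mm high, about 0.3 kg, standing on the book; the point is its centre, 20 mm above its underside
- mat_top (a point): centre of the upper face of a fixed square cork mat, 110 by 110 mm and 4 mm thick, on the table to the left or right of the slide
- crate_rim (a point): middle of the near rim (on the robot's side) of the fixed open grey crate below the table edge, 48 mm below the table top, tucked just under the slide's front part. From here the crate reaches 380 mm along its x (away from the robot) and 210 mm to either side along its y; walls 8 mm thick, 132 mm deep inside
Things that resemble listed ones, but are neither listed nor needed, are in the scene too. What is shaped like the part that bears book_center but green or yellow is not meant.

How it is judged:
By the outcome, as a careful person would: the job done as asked, in the order asked, and still so for the second after the job is handed in, with the robot touching nothing.
It also fails if it takes over 72 s, if anything falls off the work surface, if the arm or the gripper's body presses on something with over 40 N, if the wrist force passes 120 N, or if a joint passes its speed limit or range.

## Working session

There is one attempt and no reset: what is moved stays moved. The work goes in short steps, Python scripts to look and compute and a tool call to move; the robot and the scene stay as the last step left them, time stands still between calls to the robot, and variables do not carry over. Pictures are saved under pics/ and viewed, about 8 in all and at most 12, crops included, and the job is handed in when it is done.

Besides the shell and the picture viewer there is one more tool, called after ">>>" by a JSON object that holds its "method" and its "body". drive_tool: Moves the arm, as the interface text tells. Its arguments: {"type":"object","properties":{"increments":{"type":"array","items":{"type":"array","items":{"type":"number"}}},"force":{"type":"number"}},"required":["increments"]}

```bash
mkdir -p pics; ls; cat > h.py <<'E'
import numpy as np,cv2
from station import manip
def snap(cam,name):
    cm=manip.camera_model(cam); im=manip.snapshot(cam)
    cv2.imwrite(f'pics/{name}.png',im[:,:,::-1]); np.savez(f'pics/{name}.npz',im=im,K=cm['mtx'],T=cm['cam_to_world']); return im
def load(name): return np.load(f'pics/{name}.npz')
def hit(name,u,v,z):
    d=load(name);K,T=d['K'],d['T'];r=T[:3,:3]@np.linalg.solve(K,[u,v,1.]);c=T[:3,3];return c+r*(z-c[2])/r[2]
def proj(name,p):
    d=load(name);K,T=d['K'],d['T'];q=K@(T[:3,:3].T@(np.array(p)-T[:3,3]));return q[:2]/q[2]
def crop(name,out,x0,y0,x1,y1,s):
    im=load(name)['im'][y0:y1,x0:x1,::-1];cv2.imwrite(f'pics/{out}.png',cv2.resize(im,None,fx=s,fy=s,interpolation=cv2.INTER_CUBIC))
E
python3 - <<'E'
from h import *
a=snap('scene','s0');b=snap('wrist','w0');c=snap('side','d0')
cv2.imwrite('pics/m0.png',np.vstack([np.hstack([cv2.resize(a,(400,300)),cv2.resize(c,(400,300))]),np.hstack([cv2.resize(b,(400,300)),np.zeros((300,400,3),np.uint8)])])[:,:,::-1])
print(manip.sense())
for n in('s0','d0','w0'):print(n,load(n)['K'].round(0).tolist(),load(n)['T'].round(3).tolist())
E
```

```text
pics
{'t': 0.15, 'q': array([-1.78504617e-01,  5.28279090e-01,  1.43361126e+00, -8.14085333e-07,
        1.18138405e+00, -1.78494284e-01]), 'qd': array([-0.00095875, -0.00324468, -0.00558169, -0.00059597, -0.00112145,
       -0.00093678]), 'tau': array([ 1.17890530e-03, -4.42742836e+01, -1.78276026e+01, -2.15643640e-04,
        5.61750654e-03, -9.84718270e-06]), 'tcp_pos': array([6.24454479e-01, 1.24776536e-04, 2.30541107e-01]), 'tool_rot': array([ 7.07110075e-01,  7.07102987e-01, -4.79876673e-04, -6.90493581e-04]), 'force': array([-0.29470312,  0.58443842, -0.58552763]), 'ft_torque': array([ 0.05793947,  0.07625842, -0.0206473 ]), 'finger_gap': 0.9974291680350601}
s0 [[499.0, 0.0, 280.0], [0.0, 499.0, 210.0], [0.0, 0.0, 1.0]] [[0.282, 0.579, -0.765, 1.289], [0.959, -0.182, 0.216, -0.229], [-0.015, -0.795, -0.607, 0.659], [0.0, 0.0, 0.0, 1.0]]
d0 [[383.0, 0.0, 271.0], [0.0, 383.0, 208.0], [0.0, 0.0, 1.0]] [[0.831, -0.325, 0.452, 0.135], [-0.556, -0.471, 0.685, -0.581], [-0.01, -0.82, -0.572, 0.512], [0.0, 0.0, 0.0, 1.0]]
w0 [[350.0, 0.0, 283.0], [0.0, 350.0, 215.0], [0.0, 0.0, 1.0]] [[1.0, -0.0, -0.002, 0.625], [-0.001, -0.949, -0.314, 0.081], [-0.002, 0.314, -0.949, 0.374], [0.0, 0.0, 0.0, 1.0]]
```

View pics/s0.png

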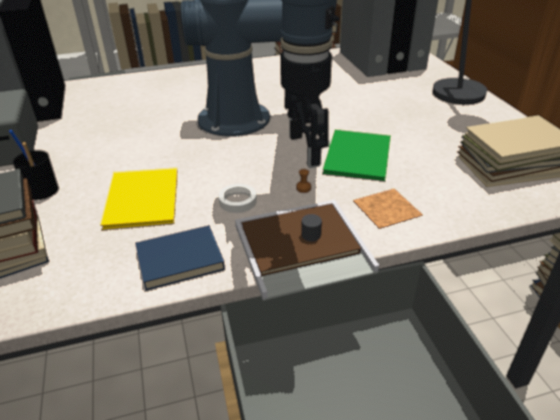

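View pics/w0.png

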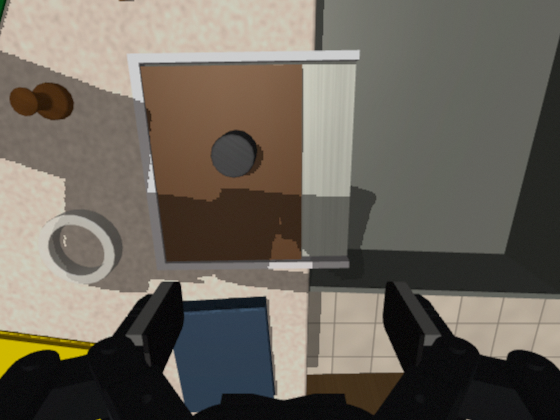

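Scene view: the brown book in the slide is at (300,238), with a dark cylinder on it at (312,228). The cork mat is at (388,207), on the robot's left (+y). The lookalikes are the blue book (180,255) on the table and the yellow (140,197) and green (358,153) ones. Only the brown book lies in the steel slide and carries the weight. I'll confirm this and measure in enlarged crops.

```bash
python3 - <<'E'
from h import *
crop('w0','w0c',130,45,370,275,2.6)
crop('s0','s0c',230,170,430,300,4)
E
```

```text
(no output)
```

View pics/w0c.png

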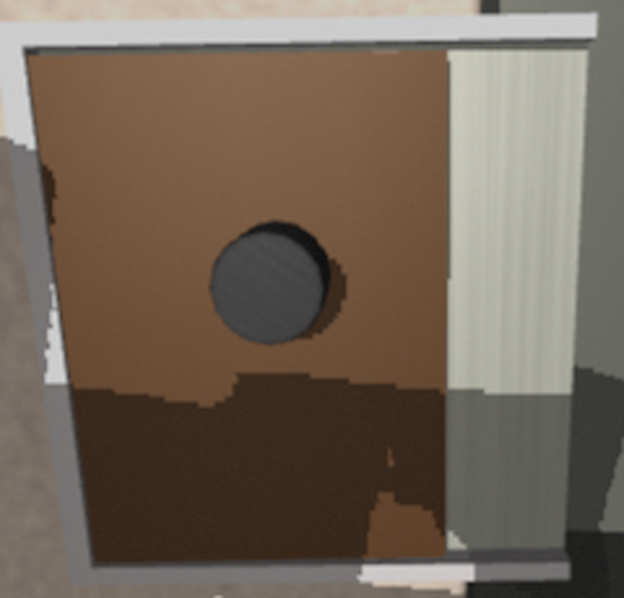

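View pics/s0c.png

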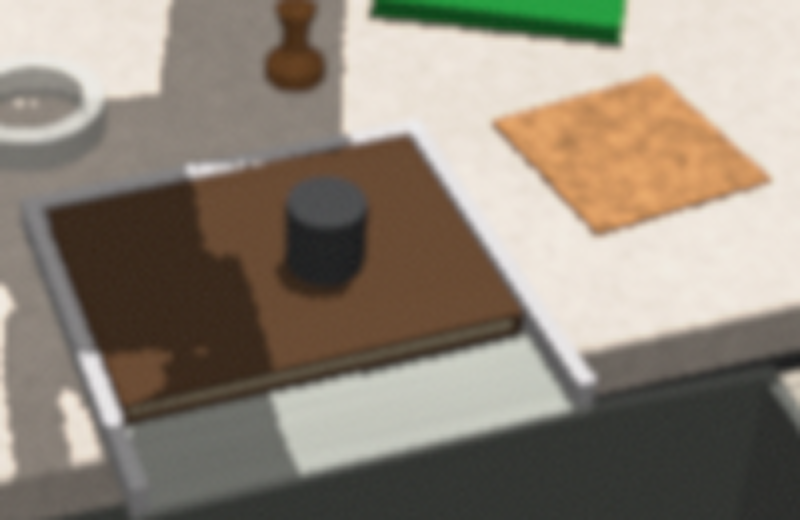

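The crops confirm it: the dark cylinder stands on the brown book inside the steel lips, and the front plate is free. In the wrist crop, the weight's top centre is at (267,288). In the scene crop, the mat corners are (495,123), (657,75), (770,180) and (600,235).

```bash
python3 - <<'E'
from h import *
W=lambda u,v,z:hit('w0',130+u/2.6,45+v/2.6,z).round(4)
S=lambda u,v,z:hit('s0',230+u/4,170+v/4,z).round(4)
print('weight top',W(267,288,.061),S(327,200,.061))
print('lipL front inner/outer',W(597,37,.02),W(597,15,.02),S(593,380,.02))
print('lipR front in/out',W(568,562,.02),W(568,578,.02),S(140,490,.02))
print('rear lip top front corners',W(25,48,.02),W(92,565,.02), S(50,210,.02),S(412,136,.02))
print('plate front',W(588,50,.005),W(572,395,.005))
print('book front',W(448,52,.02),W(446,552,.02),S(130,410,.02),S(520,318,.02))
c=np.array([S(*p,.004) for p in[(495,123),(657,75),(770,180),(600,235)]]);print('mat',c,c.mean(0))
E
```

```text
weight top [0.5798 0.0333 0.061 ] [0.5837 0.0324 0.061 ]
lipL front inner/outer [0.696  0.1164 0.02  ] [0.6955 0.1236 0.02  ] [0.6971 0.1229 0.02  ]
lipR front in/out [ 0.6976 -0.0903  0.02  ] [ 0.698  -0.0979  0.02  ] [ 0.7017 -0.0935  0.02  ]
rear lip top front corners [0.4909 0.1131 0.02  ] [ 0.4932 -0.0916  0.02  ] [ 0.5007 -0.0873  0.02  ] [0.4971 0.1117 0.02  ]
plate front [0.6959 0.1135 0.005 ] [ 0.6979 -0.0202  0.005 ]
book front [0.6428 0.1116 0.02  ] [ 0.6452 -0.0855  0.02  ] [ 0.6529 -0.0851  0.02  ] [0.648  0.1081 0.02  ]
mat [[0.4798 0.1681 0.004 ]
 [0.4649 0.2738 0.004 ]
 [0.5707 0.2865 0.004 ]
 [0.5856 0.1811 0.004 ]] [0.52525  0.227375 0.004   ]
```

>>> {"method": "drive_tool", "body": {"increments": [[0,0.5,-0.7,1.5,0,0,0],[0,1.3,-1.7,4,0,0,0],[0,2.2,-2.9,7,0,0,0],[0,2.9,-3.8,10,0,0,0],[0,3.2,-4.2,12,0,0,0],[0,3.3,-4.35,13,0,0,0],[0,3.3,-4.35,13,0,0,0],[0,3.3,-4.35,13,0,0,0]]}}

```text
t: 0.95
tcp_pos: [0.5826, 0.0327, 0.1019]
tool_rot: [0.707, 0.707, 0.001, 0.001]
force: [0.5, -0.3, 0.4]
finger_gap: 1.002
```

```bash
python3 - <<'E'
from h import *
snap('wrist','w1');s=manip.sense();print(s['t'],s['tcp_pos'],s['force'])
print('TCP at weight-top height projects to',proj('w1',[0.5815,0.033,0.061]))
E
```

```text
1.0 [0.58290781 0.03263297 0.10237171] [-0.39435526  0.34433172  0.29035303]
TCP at weight-top height projects to [279.77542848 247.39175029]
```

View pics/w1.png

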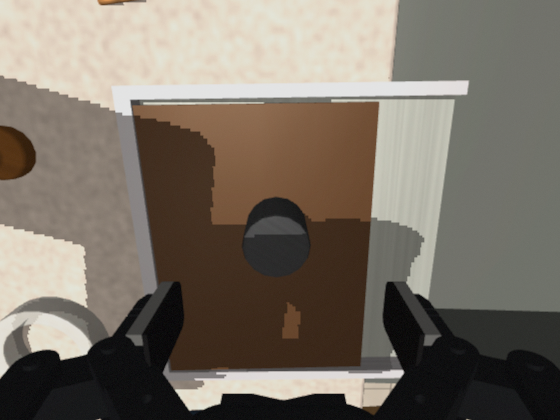

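The weight's top disc is centred at about (276,243), roughly 3 mm further +y and 3 mm further −x than the TCP. I'll correct for that and descend.

>>> {"method": "drive_tool", "body": {"increments": [[0,0.3,-0.2,1,0,0,0],[0,0.3,-0.2,2,0,0,0],[0,0.3,-0.2,3,0,0,0],[0,0.3,-0.2,4,0,0,0],[0,0.3,-0.2,5,0,0,0],[0,0.3,-0.2,6,0,0,0],[0,0.3,-0.2,6.8,0,0,0],[0,0.3,-0.2,7.3,0,0,0],[0,0.3,-0.2,7.3,0,0,0],[0,0.3,-0.2,7.3,0,0,0]]}}

```text
t: 2.0
tcp_pos: [0.5796, 0.036, 0.0283]
tool_rot: [0.707, 0.707, 0.0, 0.0]
force: [0.2, 0.1, -0.5]
finger_gap: 1.004
```

>>> {"method": "drive_tool", "body": {"increments": [[255,0,0,0,0,0,0],[255,0,0,0,0,0,0],[255,0,0,0,0,0,0],[255,0,0,0,0,0,0],[255,0,0,0,0,0,0],[255,0,0,0,0,0,0],[255,0,0,0,0,0,0],[255,0,0,0,0,0,0],[255,0,0,0,0,0,0],[255,0,0,0,0,0,0],[255,0,0,0,0,0,0],[255,0,0,0,0,0,0]], "force": 30}}

```text
t: 3.2
tcp_pos: [0.5794, 0.036, 0.0289]
tool_rot: [0.707, 0.707, -0.0, 0.0]
force: [-1.1, -0.5, 5.8]
finger_gap: 0.459
```

>>> {"method": "drive_tool", "body": {"increments": [[255,0,0,-0.1,0,0,0],[255,0,0,-0.4,0,0,0],[255,0,0,-1,0,0,0],[255,0,0,-2,0,0,0],[255,0,0,-3.5,0,0,0],[255,0,0,-5,0,0,0],[255,0,0,-6.5,0,0,0],[255,0,0,-7,0,0,0],[255,0,0,-7,0,0,0],[255,0,0,-7,0,0,0]], "force": 40}}

```text
t: 4.2
tcp_pos: [0.5792, 0.0361, 0.0984]
tool_rot: [0.707, 0.707, -0.0, -0.0]
force: [0.5, -0.6, -2.6]
finger_gap: 0.456
```

```bash
python3 - <<'E'
from h import *
S=lambda u,v,z:hit('s0',230+u/4,170+v/4,z).round(4)
print('green',S(375,15,0),S(620,42,0))
s=manip.sense();print(s['force'],s['finger_gap'],s['tcp_pos'])
E
```

```text
green [0.3523 0.1451 0.    ] [0.4228 0.2716 0.    ]
[ 0.5368037  -0.60199057 -2.64559975] 0.456190842214198 [0.57920531 0.03607295 0.09836519]
```

Holding: −2.6 N matches 0.3 kg. Next is carrying it to the mat.

>>> {"method": "drive_tool", "body": {"increments": [[255,0.7,-0.2,0,0,0,0],[255,2.2,-0.6,0,0,0,0],[255,4.5,-1.3,0,0,0,0],[255,7,-2,0,0,0,0],[255,9.6,-2.7,0,0,0,0],[255,12,-3.4,0,0,0,0],[255,14.5,-4.1,0,0,0,0],[255,16.8,-4.8,0.5,0,0,0],[255,18.3,-5.2,1.2,0,0,0],[255,19,-5.4,2,0,0,0],[255,19.1,-5.4,3,0,0,0],[255,19.1,-5.4,4,0,0,0],[255,19.1,-5.4,5,0,0,0],[255,19.1,-5.4,6,0,0,0],[255,19.1,-5.4,6.8,0,0,0],[255,19.1,-5.4,7.3,0,0,0],[255,19.1,-5.4,7.6,0,0,0],[255,19.1,-5.4,7.8,0,0,0],[255,19.1,-5.4,7.8,0,0,0],[255,19.1,-5.4,7.8,0,0,0]]}}

```text
t: 6.2
tcp_pos: [0.5257, 0.2272, 0.0206]
tool_rot: [0.707, 0.707, 0.0, 0.0]
force: [-0.3, -0.2, -3.0]
finger_gap: 0.455
```

>>> {"method": "drive_tool", "body": {"increments": [[255,0,0,0.05,0,0,0],[255,0,0,0.1,0,0,0],[255,0,0,0.15,0,0,0],[255,0,0,0.2,0,0,0],[255,0,0,0.25,0,0,0],[255,0,0,0.3,0,0,0],[255,0,0,0.35,0,0,0],[255,0,0,0.4,0,0,0],[255,0,0,0.45,0,0,0],[255,0,0,0.5,0,0,0]]}}

```text
t: 7.2
tcp_pos: [0.5255, 0.227, 0.0153]
tool_rot: [0.707, 0.707, 0.0, 0.0]
force: [-0.1, -0.2, -3.0]
finger_gap: 0.453
```

>>> {"method": "drive_tool", "body": {"increments": [[255,0,0,0.05,0,0,0],[255,0,0,0.1,0,0,0],[255,0,0,0.15,0,0,0],[255,0,0,0.2,0,0,0],[255,0,0,0.2,0,0,0]]}}

```text
t: 7.7
tcp_pos: [0.5254, 0.227, 0.0132]
tool_rot: [0.707, 0.707, -0.0, -0.0]
force: [-0.7, 0.1, -4.1]
finger_gap: 0.46
```

>>> {"method": "drive_tool", "body": {"increments": [[255,0,0,0.05,0,0,0],[255,0,0,0.1,0,0,0],[255,0,0,0.1,0,0,0]]}}

```text
t: 8.0
tcp_pos: [0.5256, 0.2271, 0.0126]
tool_rot: [0.707, 0.707, 0.0, 0.0]
force: [-1.4, 0.3, -0.8]
finger_gap: 0.454
```

>>> {"method": "drive_tool", "body": {"increments": [[255,0,0,0.05,0,0,0],[255,0,0,0.05,0,0,0]]}}

```text
t: 8.2
tcp_pos: [0.5255, 0.2271, 0.0125]
tool_rot: [0.707, 0.707, 0.0, 0.0]
force: [-1.5, 0.1, 4.0]
finger_gap: 0.456
```

In contact (+4 N), so the cover under the weight was at z ≈ 0.020. Release and rise.

>>> {"method": "drive_tool", "body": {"increments": [[0,0,0,0,0,0,0],[0,0,0,0,0,0,0],[0,0,0,0,0,0,0],[0,0,0,0,0,0,0],[0,0,0,0,0,0,0],[0,0,0,0,0,0,0],[0,0,0,-0.5,0,0,0],[0,0,0,-1.5,0,0,0],[0,0,0,-3,0,0,0],[0,0,0,-5,0,0,0],[0,0,0,-7,0,0,0],[0,0,0,-9,0,0,0],[0,0,0,-11,0,0,0],[0,0,0,-13,0,0,0],[0,0,0,-13.5,0,0,0],[0,0,0,-13.5,0,0,0]]}}

```text
t: 9.8
tcp_pos: [0.5262, 0.2272, 0.1485]
tool_rot: [0.707, 0.707, 0.001, 0.001]
force: [0.2, 0.3, -0.7]
finger_gap: 0.996
```

```bash
python3 - <<'E'
from h import *
snap('scene','s2');snap('wrist','w2')
a=load('s2')['im'][140:300,200:440];b=load('w2')['im']
cv2.imwrite('pics/m2.png',np.hstack([cv2.resize(a,(450,300)),cv2.resize(b,(350,262)) if 0 else cv2.resize(b[:300],(350,300))])[:,:,::-1])
print(manip.sense()['tcp_pos'])
E
```

```text
[0.52496759 0.22691428 0.1466111 ]
```

View pics/m2.png

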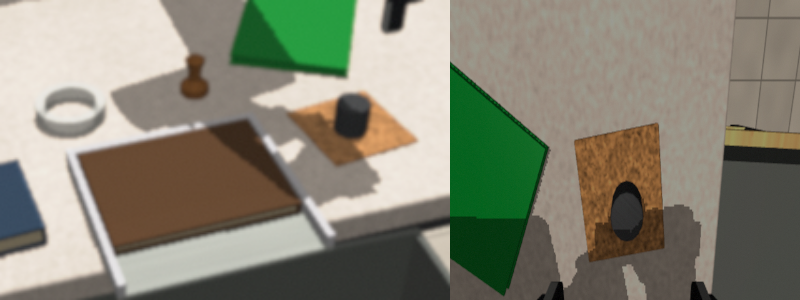

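The weight stands upright on the mat, at (350,115) in the left panel, and the book hasn't moved. Next I shut the fingers, go above the book's centre, and start the slow descent.

>>> {"method": "drive_tool", "body": {"increments": [[255,-1,0.2,0,0,0,0],[255,-3,0.5,0,0,0,0],[255,-6,1.0,0,0,0,0],[255,-9,1.6,0,0,0,0],[255,-12,2.1,0,0,0,0],[255,-15,2.6,0,0,0,0],[255,-18,3.1,1,0,0,0],[255,-20,3.5,2.5,0,0,0],[255,-21.2,3.7,4,0,0,0],[255,-21.5,3.8,6,0,0,0],[255,-21.5,3.8,8,0,0,0],[255,-21.5,3.8,9.5,0,0,0],[255,-21.5,3.8,10.5,0,0,0],[255,-21.5,3.8,11,0,0,0],[255,-21.5,3.8,11.3,0,0,0],[255,-21.5,3.8,11.5,0,0,0],[255,-21.5,3.8,11.5,0,0,0],[255,-21.5,3.8,11.5,0,0,0]]}}

```text
t: 11.7
tcp_pos: [0.5639, 0.0121, 0.0324]
tool_rot: [0.707, 0.707, 0.0, 0.0]
force: [0.0, -0.5, -0.7]
finger_gap: 0.001
```

>>> {"method": "drive_tool", "body": {"increments": [[255,0,0,0.03,0,0,0],[255,0,0,0.06,0,0,0],[255,0,0,0.09,0,0,0],[255,0,0,0.12,0,0,0],[255,0,0,0.15,0,0,0],[255,0,0,0.18,0,0,0],[255,0,0,0.21,0,0,0],[255,0,0,0.24,0,0,0],[255,0,0,0.27,0,0,0],[255,0,0,0.3,0,0,0],[255,0,0,0.33,0,0,0],[255,0,0,0.36,0,0,0],[255,0,0,0.39,0,0,0],[255,0,0,0.42,0,0,0],[255,0,0,0.45,0,0,0],[255,0,0,0.48,0,0,0],[255,0,0,0.51,0,0,0],[255,0,0,0.54,0,0,0],[255,0,0,0.57,0,0,0],[255,0,0,0.6,0,0,0]]}}

```text
t: 13.7
tcp_pos: [0.5635, 0.012, 0.0258]
tool_rot: [0.707, 0.707, -0.0, -0.0]
force: [-1.5, 0.6, -0.5]
finger_gap: -0.002
```

>>> {"method": "drive_tool", "body": {"increments": [[255,0,0,0.03,0,0,0],[255,0,0,0.06,0,0,0],[255,0,0,0.09,0,0,0],[255,0,0,0.12,0,0,0],[255,0,0,0.15,0,0,0],[255,0,0,0.18,0,0,0],[255,0,0,0.21,0,0,0]]}}

```text
t: 14.4
tcp_pos: [0.5635, 0.012, 0.0237]
tool_rot: [0.707, 0.707, -0.0, -0.0]
force: [-0.1, -0.8, 0.7]
finger_gap: -0.0
```

>>> {"method": "drive_tool", "body": {"increments": [[255,0,0,0.02,0,0,0],[255,0,0,0.04,0,0,0],[255,0,0,0.06,0,0,0],[255,0,0,0.08,0,0,0]]}}

```text
t: 14.8
tcp_pos: [0.5635, 0.012, 0.0229]
tool_rot: [0.707, 0.707, -0.0, 0.0]
force: [-0.2, 0.8, -0.1]
finger_gap: 0.0
```

>>> {"method": "drive_tool", "body": {"increments": [[255,0,0,0.02,0,0,0],[255,0,0,0.04,0,0,0],[255,0,0,0.06,0,0,0],[255,0,0,0.08,0,0,0]]}}

```text
t: 15.2
tcp_pos: [0.5635, 0.012, 0.0221]
tool_rot: [0.707, 0.707, 0.0, 0.0]
force: [-0.3, -0.1, 0.2]
finger_gap: -0.003
```

>>> {"method": "drive_tool", "body": {"increments": [[255,0,0,0.02,0,0,0],[255,0,0,0.04,0,0,0],[255,0,0,0.06,0,0,0],[255,0,0,0.08,0,0,0]]}}

```text
t: 15.6
tcp_pos: [0.5635, 0.012, 0.0213]
tool_rot: [0.707, 0.707, 0.0, -0.0]
force: [0.1, -0.4, 0.1]
finger_gap: 0.003
```

>>> {"method": "drive_tool", "body": {"increments": [[255,0,0,0.02,0,0,0],[255,0,0,0.04,0,0,0],[255,0,0,0.06,0,0,0],[255,0,0,0.08,0,0,0]]}}

```text
t: 16.0
tcp_pos: [0.5635, 0.012, 0.0207]
tool_rot: [0.707, 0.707, 0.0, 0.0]
force: [-1.1, -0.1, 4.1]
finger_gap: 0.001
```

Contact with the cover at z ≈ 0.0208. I'll press a little more.

>>> {"method": "drive_tool", "body": {"increments": [[255,0,0,0.01,0,0,0],[255,0,0,0.02,0,0,0],[255,0,0,0.03,0,0,0],[255,0,0,0.03,0,0,0]]}}

```text
t: 16.4
tcp_pos: [0.5635, 0.012, 0.0207]
tool_rot: [0.707, 0.707, 0.0, 0.0]
force: [-1.7, 0.1, 5.6]
finger_gap: 0.003
```

>>> {"method": "drive_tool", "body": {"increments": [[255,0,0,0.02,0,0,0],[255,0,0,0.04,0,0,0],[255,0,0,0.05,0,0,0],[255,0,0,0.05,0,0,0]]}}

```text
t: 16.8
tcp_pos: [0.5635, 0.0121, 0.0207]
tool_rot: [0.707, 0.707, 0.0, 0.0]
force: [-1.6, 0.3, 8.8]
finger_gap: 0.003
```

>>> {"method": "drive_tool", "body": {"increments": [[255,0,0.1,0.01,0,0,0],[255,0,0.25,0.01,0,0,0],[255,0,0.4,0.01,0,0,0],[255,0,0.6,0.01,0,0,0],[255,0,0.8,0.01,0,0,0],[255,0,1.0,0.01,0,0,0]]}}

```text
t: 17.4
tcp_pos: [0.5696, 0.0125, 0.0206]
tool_rot: [0.707, 0.707, -0.003, -0.003]
force: [-8.3, 0.3, 15.5]
finger_gap: 0.001
```

Pressing rose to 15.5 N, so I'm easing off before continuing.

>>> {"method": "drive_tool", "body": {"increments": [[255,0,0,-0.06,0,0,0],[255,0,0,-0.1,0,0,0],[255,0,0,-0.1,0,0,0]]}}

```text
t: 17.7
tcp_pos: [0.5731, 0.0121, 0.0207]
tool_rot: [0.707, 0.707, -0.0, -0.0]
force: [-2.3, 1.2, 4.9]
finger_gap: 0.0
```

```bash
python3 - <<'E'
from h import *
snap('scene','s3')
s=manip.sense();print(s['tcp_pos'],s['force'],s['tool_rot'],s['ft_torque'])
a=load('s2')['im'][200:300,225:385];b=load('s3')['im'][200:300,225:385]
cv2.imwrite('pics/m3.png',np.vstack([cv2.resize(i,(480,300),interpolation=2) for i in(a,b)])[:,:,::-1])
E
```

```text
[0.57310303 0.01213005 0.02066206] [-2.35294388 -0.17534302  5.02515325] [ 7.07081849e-01  7.07131558e-01 -2.63336674e-04 -3.86409979e-04] [0.09444773 0.44054145 0.02677497]
```

View pics/m3.png

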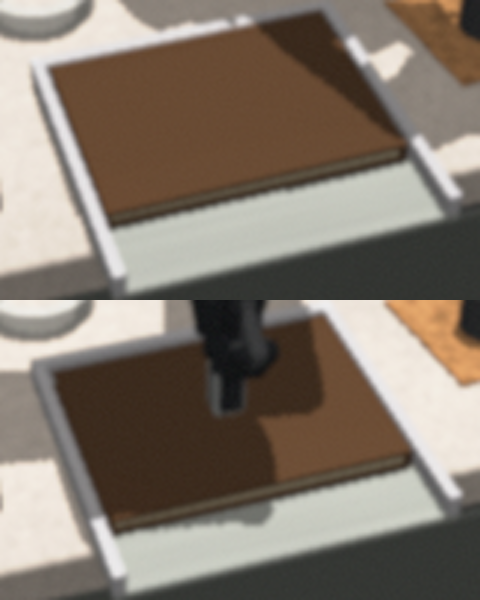

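The book moved several mm: its front-left corner went from (112,218) to (118,226), so the drag works. I'll continue more slowly with a lighter press.

>>> {"method": "drive_tool", "body": {"increments": [[255,0,0.05,0.02,0,0,0],[255,0,0.15,0.02,0,0,0],[255,0,0.25,0.02,0,0,0],[255,0,0.35,0.02,0,0,0],[255,0,0.45,0.02,0,0,0],[255,0,0.55,0.02,0,0,0]]}}

```text
t: 18.35
tcp_pos: [0.5764, 0.0123, 0.0206]
tool_rot: [0.707, 0.707, -0.002, -0.002]
force: [-5.9, -0.5, 10.4]
finger_gap: 0.002
```

>>> {"method": "drive_tool", "body": {"increments": [[255,0,0.1,-0.01,0,0,0],[255,0,0.2,-0.01,0,0,0],[255,0,0.3,-0.01,0,0,0],[255,0,0.4,-0.01,0,0,0],[255,0,0.5,-0.01,0,0,0],[255,0,0.6,-0.01,0,0,0],[255,0,0.7,-0.01,0,0,0],[255,0,0.8,-0.01,0,0,0],[255,0,0.9,-0.01,0,0,0],[255,0,1.0,-0.01,0,0,0]]}}

```text
t: 19.35
tcp_pos: [0.5877, 0.0122, 0.0205]
tool_rot: [0.707, 0.707, -0.001, -0.001]
force: [-3.0, -0.7, 6.4]
finger_gap: -0.008
```

```bash
python3 - <<'E'
from h import *
snap('scene','s4');s=manip.sense();print(s['tcp_pos'],s['force'])
# book front edge: match pale page edge shift along x using projected patches
def warp(n,z=.02):
    X=[(0.50,-.08),(0.50,.10),(0.70,.10),(0.70,-.08)]
    src=np.float32([proj(n,[x,y,z]) for x,y in X]);dst=np.float32([[0,0],[0,360],[400,360],[400,0]])
    return cv2.warpPerspective(load(n)['im'],cv2.getPerspectiveTransform(src,dst),(400,360))
ims=[warp(n) for n in('s2','s3','s4')]
for i in ims:
    g=i.astype(float).mean(2); 
    print([0.5+ (np.argmax(np.abs(np.diff(g[a:b].mean(0)))[250:390])+250)/2000 for a,b in((20,60),(60,120),(240,300),(310,350))])
cv2.imwrite('pics/m4.png',np.hstack([i[:,180:] for i in ims])[:,:,::-1])
E
```

```text
[0.58803629 0.0121681  0.02052007] [-3.97761605  0.5262241   5.56827997]
[np.float64(0.66), np.float64(0.66), np.float64(0.6595), np.float64(0.6585)]
[np.float64(0.668), np.float64(0.6735), np.float64(0.665), np.float64(0.665)]
[np.float64(0.6845), np.float64(0.6890000000000001), np.float64(0.6695), np.float64(0.669)]
```

View pics/m4.png

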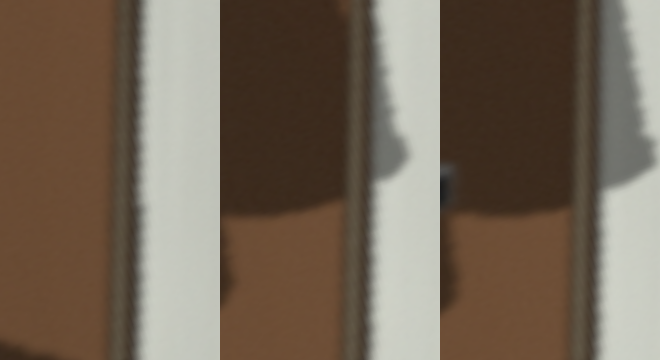

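The front edge has moved about 11 mm while the fingertip went 24 mm, so the fingertip is slipping partly because the press is too light. I'll raise the press to about 10 N.

>>> {"method": "drive_tool", "body": {"increments": [[255,0,0,0.03,0,0,0],[255,0,0,0.06,0,0,0],[255,0,0,0.08,0,0,0],[255,0,0.05,0.08,0,0,0],[255,0,0.1,0.08,0,0,0],[255,0,0.2,0.08,0,0,0],[255,0,0.3,0.08,0,0,0]]}}

```text
t: 20.1
tcp_pos: [0.5892, 0.0122, 0.0204]
tool_rot: [0.707, 0.707, -0.002, -0.002]
force: [-6.3, 0.0, 13.7]
finger_gap: -0.001
```

>>> {"method": "drive_tool", "body": {"increments": [[255,0,0.1,-0.02,0,0,0],[255,0,0.2,-0.02,0,0,0],[255,0,0.3,-0.02,0,0,0],[255,0,0.4,-0.02,0,0,0],[255,0,0.5,-0.02,0,0,0],[255,0,0.6,-0.02,0,0,0],[255,0,0.7,-0.02,0,0,0],[255,0,0.8,-0.02,0,0,0]]}}

```text
t: 20.9
tcp_pos: [0.5973, 0.0124, 0.0204]
tool_rot: [0.707, 0.707, -0.002, -0.002]
force: [-6.7, -0.9, 11.3]
finger_gap: -0.001
```

```bash
cat >> h.py <<'E'
def warp(n,z=.02):
    X=[(0.50,-.08),(0.50,.10),(0.70,.10),(0.70,-.08)]
    src=np.float32([proj(n,[x,y,z]) for x,y in X]);dst=np.float32([[0,0],[0,360],[400,360],[400,0]])
    return cv2.warpPerspective(load(n)['im'],cv2.getPerspectiveTransform(src,dst),(400,360))
def front(n):
    g=warp(n).astype(float).mean(2);r=[]
    for a,b in((285,315),(315,350)):
        d=np.diff(cv2.GaussianBlur(g,(5,5),0)[a:b].mean(0));r.append(0.5+(np.argmax(d[280:385])+280)/2000)
    return r
E
python3 - <<'E'
from h import *
snap('scene','s5');s=manip.sense();print(s['tcp_pos'],s['force'])
print([front(n) for n in('s2','s3','s4','s5')])
E
```

```text
[0.59771046 0.0123301  0.02045728] [-5.80949618  1.02437466 11.95626294]
[[np.float64(0.659), np.float64(0.6585)], [np.float64(0.665), np.float64(0.665)], [np.float64(0.669), np.float64(0.6685)], [np.float64(0.6779999999999999), np.float64(0.6779999999999999)]]
```

At about 11 N the book follows the fingertip fully (9 mm of 9 mm). I'll keep going.

>>> {"method": "drive_tool", "body": {"increments": [[255,0,0.1,-0.01,0,0,0],[255,0,0.2,-0.01,0,0,0],[255,0,0.3,-0.01,0,0,0],[255,0,0.4,-0.01,0,0,0],[255,0,0.5,-0.01,0,0,0],[255,0.01,0.6,-0.01,0,0,0],[255,0.01,0.7,-0.01,0,0,0],[255,0.01,0.8,-0.01,0,0,0],[255,0.01,0.9,-0.01,0,0,0],[255,0.01,1.0,-0.01,0,0,0],[255,0.01,1.1,-0.01,0,0,0],[255,0.01,1.2,-0.01,0,0,0],[255,0.01,1.3,-0.01,0,0,0],[255,0.01,1.4,-0.01,0,0,0]]}}

```text
t: 22.35
tcp_pos: [0.6116, 0.0124, 0.0205]
tool_rot: [0.707, 0.707, -0.002, -0.002]
force: [-6.4, 0.4, 10.7]
finger_gap: -0.002
```

>>> {"method": "drive_tool", "body": {"increments": [[255,0,0.12,0,0,0,0],[255,0,0.24,0,0,0,0],[255,0,0.36,0,0,0,0],[255,0,0.48,0,0,0,0],[255,0.01,0.6,0,0,0,0],[255,0.01,0.72,0,0,0,0],[255,0.01,0.84,0,0,0,0],[255,0.01,0.96,0,0,0,0],[255,0.01,1.08,0,0,0,0],[255,0.01,1.2,0,0,0,0],[255,0.01,1.32,0,0,0,0],[255,0.01,1.44,0,0,0,0],[255,0.01,1.56,0,0,0,0],[255,0.01,1.68,0,0,0,0],[255,0.01,1.8,0,0,0,0]]}}

```text
t: 23.85
tcp_pos: [0.6301, 0.0124, 0.0205]
tool_rot: [0.707, 0.707, -0.001, -0.002]
force: [-4.7, 0.0, 9.5]
finger_gap: 0.003
```

```bash
python3 - <<'E'
from h import *
snap('scene','s6');s=manip.sense();print(s['t'],s['tcp_pos'],s['force'])
print([front(n) for n in('s5','s6')])
E
```

```text
23.9 [0.63054063 0.01241222 0.02043928] [-5.3535355  -0.02202884  9.548323  ]
[[np.float64(0.6779999999999999), np.float64(0.6779999999999999)], [np.float64(0.685), np.float64(0.675)]]
```

>>> {"method": "drive_tool", "body": {"increments": [[255,0,0.12,0.01,0,0,0],[255,0,0.24,0.01,0,0,0],[255,0,0.36,0.01,0,0,0],[255,0,0.48,0.01,0,0,0],[255,0.01,0.6,0.01,0,0,0],[255,0.01,0.72,0.01,0,0,0],[255,0.01,0.84,0.01,0,0,0],[255,0.01,0.96,0.01,0,0,0],[255,0.01,1.08,0.01,0,0,0],[255,0.01,1.2,0.01,0,0,0],[255,0.01,1.32,0.01,0,0,0],[255,0.01,1.44,0.01,0,0,0],[255,0.01,1.44,-0.1,0,0,0],[255,0.01,1.44,-0.3,0,0,0],[255,0.01,1.44,-1,0,0,0],[255,0.01,1.2,-3,0,0,0],[255,0.01,-1,-6,0,0,0],[255,0.01,-4,-9,0,0,0],[255,0.01,-7,-11,0,0,0],[255,0.01,-7,-11,0,0,0]]}}

```text
t: 25.9
tcp_pos: [0.5593, 0.0128, 0.1326]
tool_rot: [0.707, 0.707, 0.0, 0.0]
force: [-1.2, 0.4, 0.2]
finger_gap: -0.002
```

```bash
python3 - <<'E'
from h import *
snap('scene','s7');snap('wrist','w7');s=manip.sense();print(s['t'],s['tcp_pos'],s['force'])
a=load('s7')['im'][190:310,225:385];b=load('w7')['im']
cv2.imwrite('pics/m7.png',np.hstack([cv2.resize(a,(400,300),interpolation=2),cv2.resize(b,(400,300))])[:,:,::-1])
E
```

```text
26.0 [0.56263595 0.01222516 0.13098855] [ 0.6166909   0.65437139 -0.42509235]
```

View pics/m7.png

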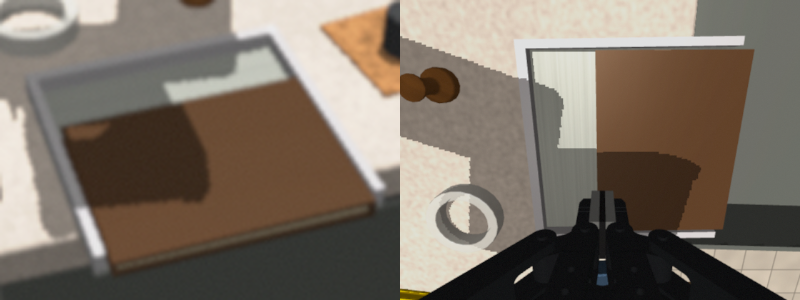

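The book's rear edge now stands well clear of the lip: in the wrist panel, the edge is at (596,50)–(597,190) and the lip at (530,52). I'll measure the gap.

```bash
python3 - <<'E'
from h import *
for u,v,z in((596,52,.02),(597,150,.02),(530,52,.02),(538,170,.02),(744,40,.02)):print(hit('w7',(u-400)*1.4,v*1.4,z).round(4))
E
```

```text
[0.5568 0.1104 0.02  ]
[0.557  0.0128 0.02  ]
[0.4941 0.1105 0.02  ]
[ 0.4918 -0.0101  0.02  ]
[0.6956 0.1207 0.02  ]
```

>>> {"method": "drive_tool", "body": {"increments": [[255,0,-0.8,0,0,0,0],[255,0,-2,0,0,0,0],[255,0,-3.2,1,0,0,0],[255,0,-3.8,3,0,0,0],[255,0,-3.8,5,0,0,0],[255,0,-3.8,7,0,0,0],[255,0,-3.8,8,0,0,0],[255,0,-3.8,8.2,0,0,0],[255,0,-3.8,8.2,0,0,0]]}}

```text
t: 26.9
tcp_pos: [0.5241, 0.0123, 0.0476]
tool_rot: [0.707, 0.707, -0.0, -0.0]
force: [-0.8, 0.1, -0.1]
finger_gap: -0.002
```

>>> {"method": "drive_tool", "body": {"increments": [[255,0,0,0.5,0,0,0],[255,0,0,1,0,0,0],[255,0,0,1.5,0,0,0],[255,0,0,2,0,0,0],[255,0,0,2.5,0,0,0],[255,0,0,2.9,0,0,0],[255,0,0,3.2,0,0,0],[255,0,0,3.4,0,0,0],[255,0,0,3.5,0,0,0],[255,0,0,3.5,0,0,0]]}}

```text
t: 27.9
tcp_pos: [0.5239, 0.0123, 0.0129]
tool_rot: [0.707, 0.707, -0.0, -0.0]
force: [-0.5, 0.2, 0.6]
finger_gap: -0.002
```

>>> {"method": "drive_tool", "body": {"increments": [[255,0,0.1,0,0,0,0],[255,0,0.3,0,0,0,0],[255,0,0.5,0,0,0,0],[255,0,0.7,0,0,0,0],[255,0,0.9,0,0,0,0],[255,0,1.1,0,0,0,0],[255,0,1.3,0,0,0,0],[255,0,1.5,0,0,0,0],[255,0,1.7,0,0,0,0],[255,0,1.9,0,0,0,0],[255,0,2.1,0,0,0,0],[255,0,2.3,0,0,0,0],[255,0,2.5,0,0,0,0],[255,0,2.7,0,0,0,0]]}}

```text
t: 29.3
tcp_pos: [0.5504, 0.0125, 0.0129]
tool_rot: [0.707, 0.707, -0.0, -0.001]
force: [-2.2, -0.1, 1.2]
finger_gap: 0.0
```

Contact at 2 N. I'm pushing on gently.

>>> {"method": "drive_tool", "body": {"increments": [[255,0,0.2,0,0,0,0],[255,0,0.4,0,0,0,0],[255,0,0.6,0,0,0,0],[255,0,0.8,0,0,0,0],[255,0,1.0,0,0,0,0],[255,0,1.2,0,0,0,0],[255,0,1.4,0,0,0,0],[255,0,1.6,0,0,0,0],[255,0.01,1.8,0,0,0,0],[255,0.01,2.0,0,0,0,0],[255,0.02,2.2,0,0,0,0],[255,0.02,2.4,0,0,0,0],[255,0.02,2.6,0,0,0,0],[255,0.03,2.8,0,0,0,0],[255,0.03,3.0,0,0,0,0],[255,0.03,3.2,0,0,0,0],[255,0.03,3.4,0,0,0,0],[255,0.04,3.6,0,0,0,0],[255,0.04,3.8,0,0,0,0],[255,0.04,4.0,0,0,0,0]]}}

```text
t: 31.3
tcp_pos: [0.5911, 0.0127, 0.013]
tool_rot: [0.707, 0.707, -0.0, -0.0]
force: [-2.1, 0.7, -0.2]
finger_gap: 0.002
```

>>> {"method": "drive_tool", "body": {"increments": [[255,0,0.2,0,0,0,0],[255,0,0.4,0,0,0,0],[255,0,0.6,0,0,0,0],[255,0,0.8,0,0,0,0],[255,0,1.0,0,0,0,0],[255,0,1.2,0,0,0,0],[255,0,1.4,0,0,0,0],[255,0,1.6,0,0,0,0],[255,0.01,1.8,0,0,0,0],[255,0.01,2.0,0,0,0,0],[255,0.02,2.2,0,0,0,0],[255,0.02,2.4,0,0,0,0],[255,0.02,2.6,0,0,0,0],[255,0.03,2.8,0,0,0,0],[255,0.03,3.0,0,0,0,0]]}}

```text
t: 32.8
tcp_pos: [0.6211, 0.013, 0.0131]
tool_rot: [0.707, 0.707, -0.0, 0.0]
force: [-3.2, 1.3, 3.2]
finger_gap: 0.001
```

>>> {"method": "drive_tool", "body": {"increments": [[255,0,0.2,0,0,0,0],[255,0,0.4,0,0,0,0],[255,0,0.6,0,0,0,0],[255,0,0.8,0,0,0,0],[255,0,1.0,0,0,0,0],[255,0,1.2,0,0,0,0],[255,0,1.4,0,0,0,0],[255,0,1.6,0,0,0,0],[255,0.01,1.8,0,0,0,0],[255,0.01,2.0,0,0,0,0]]}}

```text
t: 33.8
tcp_pos: [0.6413, 0.0131, 0.0136]
tool_rot: [0.707, 0.707, 0.0, 0.0]
force: [-4.6, -0.2, 8.4]
finger_gap: -0.002
```

```bash
python3 - <<'E'
from h import *
snap('scene','s8');s=manip.sense();print(s['t'],s['tcp_pos'],s['force'])
E
```

```text
33.85 [0.6419846  0.01302607 0.01372102] [-3.17890518  0.57066015  6.37963201]
```

View pics/s8.png

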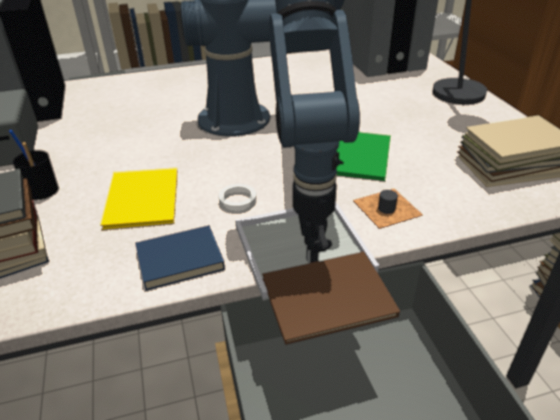

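The book is past the tipping point and is tilting, with its rear edge held only by friction on the fingertips (z +6 N). I'll draw the fingers back to free it.

>>> {"method": "drive_tool", "body": {"increments": [[255,0,-0.3,0,0,0,0],[255,0,-1,0,0,0,0],[255,0,-2,0,0,0,0],[255,0,-3,0,0,0,0],[255,0,-4,-0.5,0,0,0],[255,0,-5,-2,0,0,0],[255,0,-6,-5,0,0,0],[255,0,-6,-8,0,0,0],[255,0,-6,-11,0,0,0],[255,0,-6,-14,0,0,0],[255,0,-6,-15,0,0,0],[255,0,-6,-15,0,0,0],[255,0,-6,-15,0,0,0]]}}

```text
t: 35.15
tcp_pos: [0.5799, 0.0133, 0.1621]
tool_rot: [0.707, 0.707, -0.001, -0.001]
force: [0.3, 0.4, -0.3]
finger_gap: -0.001
```

```bash
python3 - <<'E'
from h import *
snap('scene','s9');s=manip.sense();print(s['t'],s['tcp_pos'],s['force'])
E
```

```text
35.2 [0.57965113 0.01330526 0.16152555] [-0.01827726 -0.70467705 -0.67685296]
```

View pics/s9.png

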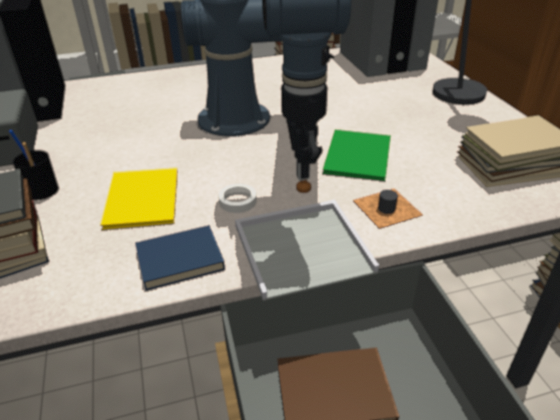

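The slide is empty and the brown book lies in the crate at (335,385). The weight is upright on the mat at (388,202), and the other items are where they were. I'll let it settle for a moment, then hand in.

>>> {"method": "drive_tool", "body": {"increments": [[255,0,0,0,0,0,0],[255,0,0,0,0,0,0],[255,0,0,0,0,0,0],[255,0,0,0,0,0,0],[255,0,0,0,0,0,0],[255,0,0,0,0,0,0]]}}

```text
t: 35.8
tcp_pos: [0.581, 0.0131, 0.163]
tool_rot: [0.707, 0.707, -0.0, 0.0]
force: [1.2, -1.0, 0.1]
finger_gap: -0.005
```

```bash
python3 - <<'E'
from h import *
snap('scene','s10');d=cv2.absdiff(load('s9')['im'],load('s10')['im']);print('changed px',(d.max(2)>40).sum(), manip.sense()['force'])
print(manip.sign_off())
E
```

```text
changed px 0 [-0.30827118  0.3926616  -0.20444552]
the job is handed in; nothing more can be done
None
```

The job is done and handed in at about 36 s. The paperweight stands upright on the cork mat, and the worn book lies in the crate.

- **Pressing:** I felt for the cover at 2–3 mm/s and touched it at z ≈ 0.021 m. The drag then took the book about 64 mm clear of the rear lip. On the first few millimetres the press rose to about 15.5 N, so I eased off. The fingertip then slipped partly, because the press was too light, and at about 10–14 N the book followed fully.
- **Pushing:** I pushed on the rear edge with about 2–5 N. Near the end the book tilted and its rear edge caught by friction on the fingertips, with about 8 N upward on them. It dropped once I drew the fingers back.
- **Force limit:** no reading on the book exceeded 15.5 N. Forces are reported only at the end of each move, so short peaks in between were not seen.
- **Last checks:** the slide is empty, the other items look unmoved, and two pictures 0.65 s apart show no change. The gripper is in free air and the force reads about 0 N.

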